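# Fold the recipe stand flat and lock it

### The job

Fold the recipe stand flat for putting away, using only your fingertips: press the red pad of its ratchet pawl all the way down so that the nose comes clear of the teeth, then push the backrest down past the teeth until it lies flat on the base, and last press the black pad above the nose fully down so that the pawl drops in behind the last tooth and locks the back shut. Do not pick up, lift or shove the stand, do not raise its back, and leave the mug, the jam jar and the timer where they stand; finish clear of everything.

Things in the scene. Friction and masses are not known exactly. Their poses are not given: they have to be found in the camera images.
- stand: Recipe stand, loose, about 2.4 kg on rubber feet: a dark board 255 x 220 mm, 17 mm high, with a pale wooden backrest and a steel ratchet on its right-hand side. Origin: on the table straight below the backrest's hinge, midway across the backrest. x points away from the reader (towards where the back lies when folded), y to the reader's left, z up. The board reaches from x = -91 to +164 mm and from y = -125 to +95 mm. The hinge axis runs along y, 30 mm above the table.
- back (a joint): Backrest angle in rad above level: 0 = folded flat (its stop, on rubber bumpers), 1.06 to 1.28 at the start, leaning away from the reader. Stiff hinge (0.35 N m of friction; 2 to 5 N pushed 100 mm from the hinge): it stays where it is left. A toothed steel sector (radius 46 mm, on the hinge axis, 104 mm right of the middle) turns with it; with the pawl in, its first tooth stops the back at 1.05.
- back_face (a point): Point on the front face of the backrest, on its middle line, 100 mm from the hinge axis (the panel is 164 mm wide, 10 mm thick and ends 165 mm from the hinge axis; a 29 mm high lip stands on the face's lower edge, 5 to 15 mm from the hinge axis). z points out of the face (straight up when folded), x up the panel, y across it. Moves with the back; when folded it is 35 mm above the table.
- pawl (a joint): Angle of the rocker pawl in rad: 0 = in (locked, its inner stop), 0.40 = out (its outer stop); from about 0.20 its nose is clear of the teeth. Stiff in its pivot (0.12 N m of friction; 3 to 5 N at either pad), it stays where it is put. It goes in fully only when no tooth is under the nose, as with the back lying flat.
- release_pad (a point): Middle of the top of the red pad (24 x 26 mm) on the pawl's front end, 104 mm to the right of the stand's middle and 77 mm in front of its hinge axis, 78 mm above the table when the pawl is in; pressed straight down it travels 15 mm to 63 mm above the table and swings the pawl out.
- lock_pad (a point): Middle of the top of the black pad (22 x 26 mm) above the pawl's nose, over the hinge axis, 104 mm to the right of the stand's middle, 91 mm above the table when the pawl is in; with the pawl out it stands 104 mm high and about 12 mm nearer the reader. Pressed straight down it swings the pawl in.
- mug: Salmon-pink mug, 77 mm across, 98 mm high, handle to its -y; origin under it. Bystander.
- jam: Small clip-top jam jar, 85 x 71 x 69 mm; origin under it. Bystander.
- timer: Red apple-shaped kitchen timer, 61 mm across, 70 mm high; origin under it. Bystander.

How it is judged (in metres and radians):
On the way, in this order (a step that is already met when the one before it is completed fails the run):
1. the pawl is pressed out, clear of the teeth, while the back is still up (value of joint pawl above 0.2 rad and value of joint back above 0.95 rad), for 0.1 s.
2. the back has been pushed down flat with the pawl out (value of joint back below 0.06 rad and value of joint pawl above 0.18 rad), for 0.1 s.
At the end, for the whole second after the job is handed in: The back lies flat (below 0.06 rad), the pawl is in behind the last tooth (below 0.08 rad), and the stand stands level and still on the table (value of joint back below 0.06 rad and value of joint pawl below 0.08 rad and angle between stand's own z axis and vertical below 0.05 rad and height (world z) of stand below 0.008 m and linear speed of stand below 0.01 m/s); the robot touches nothing.
It fails at once if the stand is lifted or tipped (height (world z) of stand above 0.015 m or angle between stand's own z axis and vertical above 0.12 rad).
It fails at once if the stand is shoved more than 60 mm (distance of stand from where it was at the start of the episode above 0.06 m).
It fails at once if the back is raised well above where it stood (value of joint back above 1.38 rad).
It fails at once if the mug, the jam jar or the timer is moved more than 25 mm or lifted (distance of any of mug, jam, timer from where it was at the start of the episode above 0.025 m).
It also fails if it takes over 48 s, if anything falls off the work surface, if the arm or the gripper's body presses on something with over 40 N, if the wrist force passes 120 N, or if a joint passes its speed limit or range.

### The arm

A 6-joint arm with a two-finger parallel gripper is mounted at the origin on a cart in front of the work surface, level with it; the furniture and walls round the work are solid. World frame = base frame: x ahead of the robot, y to its left, z up, the work surface at z = 0. Lengths are in mm, angles in rad, forces in N, time in s.
With the tool pointing down it reaches from about 325 to 900 mm from the base axis. Payload 6.1 kg.
Tool frame: the origin (TCP) lies at the very end of the fingers, on their centre line; the grasp point (between the pads) lies 19 mm behind it; z points along the fingers, y is the line along which they close (so a half turn about z gives the same grasp; the last joint's range is limited). The gripper opens to 87 mm and grips with 3 to 60 N. Pads are 19 mm wide; open, the fingers measure 117 mm over their backs; the gripper's body (75 mm by 190 mm) begins 51 mm behind the grasp point.
Start: joints at [-1.334, 0.22, 1.526, -0, 1.395, -0.126], TCP at [221.801, -584.311, 198.238] pointing down, gripper open.
Joint ranges: [-2.98, 2.98], [-0.91, 2.08], [0.09, 2.57], [-1.24, 4.39], [0.2, 2.65], [-2.68, 2.68]. Speed limits (rad/s): [2.57, 2.57, 3.01, 3.14, 3.14, 3.14].

### API

Orientations are given as a unit quaternion [x, y, z, w].
In Python, from station import * gives the robot as it stands.
- The arm moves only by the tool drive_tool, never from a script. Its argument "series" is one flat list of numbers, 7 for each row, row after row: the gripper command: -1 is shut, 1 is fully open, values between are in proportion, then the shift along the world's x, y, z normalised to -1 to 1, where 1 is 120 mm, then the turn, a rotation vector about the world's x, y, z normalised to -1 to 1, where 1 is 6 degrees. In form: [hand, dx, dy, dz, wx, wy, wz, hand, dx, dy, dz, wx, wy, wz, ...]. A call has 1 to 5 rows; each row shifts and turns the commanded pose from where the row before left it; what a row does not reach is not made up. A row lasts 1/12 s, in which the tool goes at most 41.7 mm and 7.16 degrees, less where a joint would pass 70% of its speed; a pose out of reach is approached as far as the arm can. A call with a number of a shift or a turn outside -1 to 1 is refused whole. A call with a gripper value outside its range is refused whole. The fingers move at their own pace and stop on an object; the grip force is fixed at half the most. Time passes only in rows, so rows that do not move let the fingers close. It gives the time, the measured TCP pose, the force, the opening and the grip force at its end, in the units of the state.
- read_state(): the state, without advancing time (a new reading comes with each control period).
- camera(name): name is "scene" or "side" or "wrist"; returns a dict with "color" (420x560x3 uint8, red, green, blue), "range_z" (420x560 float32, mm along the optical axis (not along the pixel's ray), 0 where there is no reading), "fx", "fy", "cx", "cy" (pixels), "position" and "orientation" of the camera in the world. Camera axes: x right, y down, z forward; pixel columns grow to the right and rows downward; lengths in mm; the calibration is good to about 2 mm. A picture is of the moment at which its call begins.
- close_job(): hands the job in; it is judged then, once.
The state is a dict: "t": time; "joint_positions": joint angles; "qd": joint speeds; "tau": joint torques, N m; "position": TCP position; "eef_rot": TCP orientation; "wrist_force": force on the tool from outside, world axes, zero at the start; "ft_torque": the same for the moment, N m; "opening": finger opening in mm; "gripper_force": force on a finger pad.
Only numpy, scipy, OpenCV 4.12 (cv2) and the standard library are available. Lean on these libraries where they do the work, as an engineer would, in place of code of your own. Each camera call takes 0.05 s, during which the arm holds its last target. There are 200 camera calls.

## Working session

There is one attempt and no reset: what is moved stays moved. The work goes in short steps, Python scripts to look and compute and a tool call to move; the robot and the scene stay as the last step left them, time stands still between calls to the robot, and variables do not carry over. Pictures are saved under pics/ and viewed, at most 10 in all, crops included, and the job is handed in when it is done.

Besides the shell and the picture viewer there is one more tool, called after ">>>" in YAML: its name, and indented under it one key for each argument. drive_tool: Moves the arm, as the interface text tells. Scaled input: -1 to 1 covers 120 mm each way for a shift and 6 degrees each way for a turn. Its arguments: {"type":"object","properties":{"series":{"type":"array","items":{"type":"number"}}},"required":["series"]}

```bash
ls; mkdir -p pics
cat > h.py <<'E'
from station import *
import numpy as np, cv2
from scipy.spatial.transform import Rotation as R
def pts(c):
    v,u=np.mgrid[:420,:560]; z=c["range_z"]
    p=np.stack([(u-c["cx"])/c["fx"]*z,(v-c["cy"])/c["fy"]*z,z],-1)
    P=p@R.from_quat(c["orientation"]).as_matrix().T+np.array(c["position"])
    P[z<=0]=np.nan
    return P
E
python3 - <<'E'
from h import *
a=camera("scene");b=camera("side")
for n,c in(("scene",a),("side",b)):
    cv2.imwrite(f"pics/{n}0.png",c["color"][:,:,::-1]); np.savez(f"{n}0.npz",**c)
    print(n,c["position"],c["orientation"],c["fx"])
print(read_state())
E
```

```text
pics
scene [-201.47935478  514.60950851  741.30538758] [-0.41293582  0.78931192 -0.40407044  0.20784077] 489.31134876158615
side [-273.15412713  546.76177242 1220.42112262] [-0.43346871  0.82981719 -0.30935677  0.16675338] 544.9483170926156
{'t': 0.1, 'joint_positions': array([-1.33409469e+00,  2.21140993e-01,  1.52747627e+00, -6.69431277e-06,
        1.39469303e+00, -1.26105341e-01]), 'qd': array([-0.00088945, -0.00076539, -0.00312672, -0.00053821, -0.00038083,
        0.00097421]), 'tau': array([ 1.99253314e-03, -4.95941412e+01, -3.88520336e+01,  7.03145633e-02,
        5.15486591e-02, -4.69889608e-05]), 'position': array([ 221.66458217, -583.74292439,  197.26138088]), 'eef_rot': array([ 9.83590989e-01,  1.80410724e-01, -5.07566912e-05, -8.57323120e-04]), 'wrist_force': array([-0.11399003, -0.56557608, -0.15940603]), 'ft_torque': array([ 0.0101525 , -0.01878356,  0.04029232]), 'gripper_force': 0.0, 'opening': 87.41672676235808}
```

View pics/scene0.png

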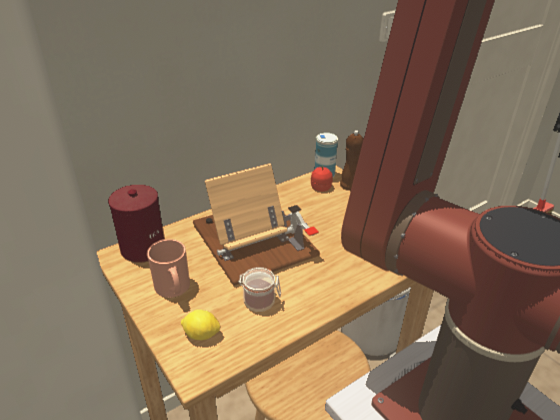

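View pics/side0.png

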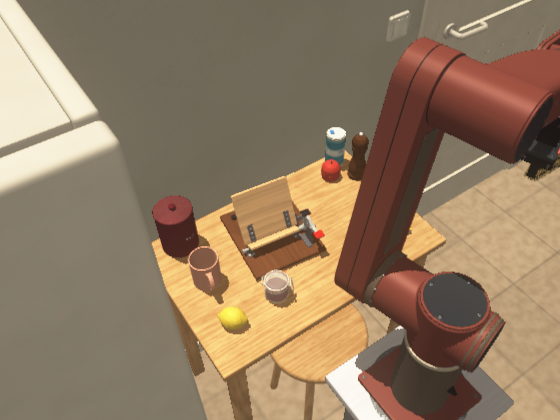

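The scene view shows the stand open, with the red pad at (312,231), the black pad at (295,210), the panel around (245,205), the mug at (169,270), the jar at (260,290) and the timer at (321,179). The side view shows the red pad at (319,234) and the black pad at (306,213).

```bash
cat > m.py <<'E'
from h import *
def blob(c,P,m,win):
    k=np.zeros((420,560),bool);u0,u1,v0,v1=win;k[v0:v1,u0:u1]=1
    k&=m&np.isfinite(P[...,0]); return P[k]
for n,wr,wb,wp,wm,wj,wt in(("scene",(300,325,222,240),(285,304,203,216),(205,285,165,245),(145,192,238,302),(238,284,266,314),(308,336,164,194)),
 ("side",(310,330,226,242),(297,314,206,220),(230,295,178,235),(186,224,245,296),(258,296,268,302),(318,344,156,184))):
    c=np.load(f"{n}0.npz");P=pts(c);h=cv2.cvtColor(c["color"],cv2.COLOR_RGB2HSV).astype(int);H,S,V=h[...,0],h[...,1],h[...,2]
    red=((H<6)|(H>174))&(S>170)&(V>110)
    for nm,m,w in(("red",red,wr),("black",V<60,wb)):
        q=blob(c,P,m,w);q=q[q[:,2]>np.median(q[:,2])-6];print(n,nm,len(q),np.median(q,0).round(1),q.min(0).round(),q.max(0).round())
    q=blob(c,P,(P[...,2]>45)&(S>60)&(V>100)&(H>8)&(H<25),wp)
    for _ in range(4):
        o=np.median(q,0) if _==0 else q.mean(0);vv=np.linalg.svd(q-o,full_matrices=False)[2][2];d=(q-o)@vv;q=q[abs(d)<max(3,2*np.median(abs(d)))]
    vv*=np.sign(vv[2]);print(n,"panel",len(q),o.round(1),"normal",vv.round(3),"back",np.arccos(vv[2]).round(3),"dir deg",np.degrees(np.arctan2(-vv[1],-vv[0])).round(1),"zmax",q[:,2].max().round())
    for nm,w in(("mug",wm),("jar",wj),("timer",wt)):
        q=blob(c,P,P[...,2]>12,w);print(n,nm,len(q),np.percentile(q,2,0).round(),np.percentile(q,98,0).round())
    # dark board corners
    q=blob(c,P,(abs(P[...,2]-17)<5)&(V<140),(190,330,180,290))
    r=cv2.minAreaRect(q[:,:2].astype(np.float32));print(n,"board",len(q),r)
E
python3 m.py
```

```text
scene red 67 [455.6 -48.8  77.9] [445. -60.  75.] [468. -35.  81.]
  return _methods._mean(a, axis=axis, dtype=dtype,
  ret = ret.dtype.type(ret / rcount)
  ret = um.true_divide(
Traceback (most recent call last):
  File "m.py", line 10, in <module>
    q=blob(c,P,m,w);q=q[q[:,2]>np.median(q[:,2])-6];print(n,nm,len(q),np.median(q,0).round(1),q.min(0).round(),q.max(0).round())
                                                                                              ~~~~~^^^
ValueError: zero-size array to reduction operation minimum which has no identity
```

```bash
python3 - <<'E'
s=open('m.py').read()
s=s.replace('''        q=blob(c,P,m,w);q=q[q''','''        if nm=="black":
            kk=np.zeros((420,560),bool);kk[w[2]:w[3],w[0]:w[1]]=1;v,u=np.nonzero(kk&m)
            print(n,"blackpix",len(u),u.mean() if len(u) else 0,v.mean() if len(u) else 0,V[w[2]:w[3],w[0]:w[1]].min())
            d=R.from_quat(c["orientation"]).apply(np.stack([(u-c["cx"])/c["fx"],(v-c["cy"])/c["fy"],np.ones(len(u))],1));o=c["position"]
            X=o+d*((91-o[2])/d[:,2:]);print(" ray z=91",np.median(X,0).round(1),X.min(0).round(),X.max(0).round());continue
        q=blob(c,P,m,w);q=q[q''')
open('m.py','w').write(s)
E
python3 m.py
```

```text
scene red 67 [455.6 -48.8  77.9] [445. -60.  75.] [468. -35.  81.]
scene blackpix 0 0 0 61
  return _methods._mean(a, axis=axis, dtype=dtype,
  ret = um.true_divide(
Traceback (most recent call last):
  File "m.py", line 14, in <module>
    X=o+d*((91-o[2])/d[:,2:]);print(" ray z=91",np.median(X,0).round(1),X.min(0).round(),X.max(0).round());continue
                                                                        ~~~~~^^^
ValueError: zero-size array to reduction operation minimum which has no identity
```

```bash
sed -i 's/V<60/V<90/' m.py; python3 m.py
```

```text
scene red 67 [455.6 -48.8  77.9] [445. -60.  75.] [468. -35.  81.]
scene blackpix 46 294.1521739130435 208.80434782608697 61
 ray z=91 [529.4 -56.2  91. ] [520. -67.  91.] [540. -44.  91.]
scene panel 2996 [586.1  44.7 116.7] normal [-0.873  0.104  0.477] back 1.073 dir deg -6.8 zmax 178.0
scene mug 2031 [480. 219.  15.] [655. 292.  98.]
scene jar 1502 [370.  52.  14.] [495. 159.  70.]
scene timer 525 [ 645. -326.   14.] [ 726. -232.   58.]
scene board 2061 ((577.938232421875, -38.016845703125), (385.3271179199219, 332.7501525878906), 70.41450500488281)
side red 52 [455.6 -47.   77.1] [445. -61.  72.] [469. -36.  82.]
side blackpix 46 304.1521739130435 213.04347826086956 68
 ray z=91 [528.9 -54.8  91. ] [521. -68.  91.] [539. -24.  91.]
side panel 1747 [588.   38.3 119. ] normal [-0.875  0.114  0.471] back 1.08 dir deg -7.4 zmax 182.0
side mug 1178 [481. 219.  15.] [655. 291. 100.]
side jar 872 [371.  89.  14.] [482. 158.  72.]
side timer 413 [ 645. -323.   14.] [ 725. -233.   60.]
side board 1363 ((629.9267578125, 97.39068603515625), (366.8888244628906, 344.1961364746094), 83.3433609008789)
```

>>> drive_tool:
  series: [-1,0.13,0.3,0,0,0,-0.3,-1,0.13,0.3,0,0,0,-0.3,-1,0.13,0.3,0,0,0,-0.3,-1,0.13,0.3,0,0,0,-0.3,-1,0.13,0.3,0,0,0,-0.3]

```text
t: 0.52
position: [299.9, -402.3, 197.6]
eef_rot: [0.995, 0.102, -0.0, -0.001]
wrist_force: [0.4, -0.3, 0.3]
opening: 61.3
gripper_force: 0.0
```

>>> drive_tool:
  series: [-1,0.13,0.3,0,0,0,-0.3,-1,0.13,0.3,0,0,0,-0.3,-1,0.13,0.3,0,0,0,-0.3,-1,0.13,0.3,0,0,0,-0.3,-1,0.13,0.3,0,0,0,-0.3]

```text
t: 0.93
position: [377.9, -222.4, 198.0]
eef_rot: [1.0, 0.023, -0.0, -0.0]
wrist_force: [1.0, -0.7, -1.0]
opening: 28.4
gripper_force: 0.0
```

>>> drive_tool:
  series: [-1,0.13,0.3,-0.1,0,0,-0.3,-1,0.13,0.3,-0.1,0,0,-0.3,-1,0.13,0.3,-0.1,0,0,-0.3,-1,0.13,0.3,-0.1,0,0,-0.3,-1,0,0,0,0,0,-0.3]

```text
t: 1.35
position: [440.0, -73.6, 147.5]
eef_rot: [0.999, -0.052, -0.002, -0.002]
wrist_force: [-0.8, 0.6, 0.1]
opening: 1.9
gripper_force: 0.0
```

>>> drive_tool:
  series: [-1,0.13,0.25,0,0,0,0,-1,0,0,-0.2,0,0,0,-1,0,0,-0.1,0,0,0,-1,0,0,0,0,0,0]

```text
t: 1.68
position: [453.3, -48.9, 111.0]
eef_rot: [0.999, -0.053, -0.003, -0.001]
wrist_force: [-1.0, -0.1, 0.1]
opening: 0.6
gripper_force: 0.0
```

Run:
```python
from h import *
s=read_state();print(s["position"],s["wrist_force"],s["joint_positions"])
c=camera("scene");d=camera("wrist")
cv2.imwrite("pics/s1.png",np.hstack([cv2.resize(c["color"][150:270,190:350],(480,360),interpolation=cv2.INTER_CUBIC),cv2.resize(d["color"],(320,240),interpolation=cv2.INTER_AREA)[[*range(240)]+[239]*120]])[:,:,::-1])
```

```text
[453.31486614 -48.89537766 110.9964752 ] [-1.02132075 -0.1219734   0.14609395] [-2.80656669e-01 -1.03413250e-01  2.03535911e+00 -5.84271757e-05
  1.21575710e+00  1.39699358e+00]
```

View pics/s1.png

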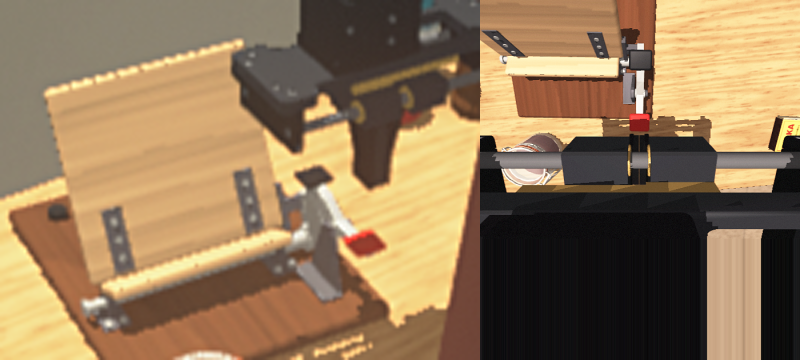

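The fingertips sit squarely above the red pad, at crop pixel (375,185), with the pad at (363,242).

>>> drive_tool:
  series: [-1,0,0,-0.2,0,0,0,-1,0,0,-0.08,0,0,0,-1,0,0,-0.05,0,0,0,-1,0,0,-0.05,0,0,0,-1,0,0,0,0,0,0]

```text
t: 2.2
position: [455.2, -50.4, 68.0]
eef_rot: [0.999, -0.054, -0.001, -0.0]
wrist_force: [-0.7, -0.8, -0.3]
opening: 0.6
gripper_force: 0.0
```

>>> drive_tool:
  series: [-1,0,0,-0.03,0,0,0,-1,0,0,0,0,0,0,-1,0,0,0,0,0,0]

```text
t: 2.45
position: [456.1, -50.4, 65.4]
eef_rot: [0.999, -0.054, 0.0, 0.0]
wrist_force: [-0.0, -0.0, -0.1]
opening: 0.3
gripper_force: 0.0
```

>>> drive_tool:
  series: [-1,0,0,-0.02,0,0,0,-1,0,0,-0.02,0,0,0,-1,0,0,0,0,0,0]

```text
t: 2.7
position: [455.6, -50.2, 59.9]
eef_rot: [0.999, -0.054, -0.0, -0.0]
wrist_force: [-0.5, 0.0, -0.4]
opening: 0.8
gripper_force: 0.0
```

Run:
```python
from h import *
c=camera("scene");d=camera("side")
f=lambda c,a,b:cv2.resize(c["color"][a:a+90,b:b+100],(400,360),interpolation=cv2.INTER_CUBIC)
cv2.imwrite("pics/s2.png",np.hstack([f(c,170,250),f(d,175,260)])[:,:,::-1])
```

```text
(no output)
```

View pics/s2.png

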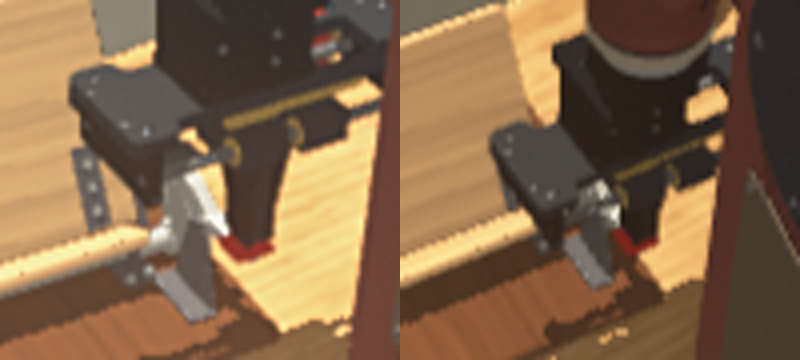

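The fingertips rest on the red pad, at left-crop pixel (248,248), and it has gone down. I'll press until the stop reacts.

>>> drive_tool:
  series: [-1,0,0,-0.03,0,0,0,-1,0,0,-0.02,0,0,0,-1,0,0,0,0,0,0]

```text
t: 3.05
position: [455.7, -50.3, 53.8]
eef_rot: [0.999, -0.054, -0.0, -0.0]
wrist_force: [-0.8, -0.0, 1.1]
opening: 0.6
gripper_force: 0.0
```

>>> drive_tool:
  series: [-1,0,0,0.2,0,0,0,-1,0,0,0.3,0,0,0,-1,0,0,0.2,0,0,0,-1,0,0,0,0,0,0]

```text
t: 3.38
position: [459.5, -51.3, 143.9]
eef_rot: [0.999, -0.054, 0.005, 0.001]
wrist_force: [1.1, -0.3, 1.0]
opening: 0.4
gripper_force: 0.0
```

Run:
```python
from h import *
for n in("scene","side"):
    c=camera(n);np.savez(n+"1.npz",**c);P=pts(c);h=cv2.cvtColor(c["color"],cv2.COLOR_RGB2HSV).astype(int)
    m=((h[...,0]<6)|(h[...,0]>174))&(h[...,1]>170)&(h[...,2]>90)&(abs(P[...,0]-456)<40)&(abs(P[...,1]+48)<40)&(P[...,2]<100)
    q=P[m];print(n,len(q),np.median(q,0),np.percentile(q,3,0),np.percentile(q,97,0))
    if n=="scene": cv2.imwrite("pics/s3.png",cv2.resize(c["color"][160:280,190:350],(640,480),interpolation=cv2.INTER_CUBIC)[:,:,::-1])
```

```text
scene 60 [456.12304096 -46.81075446  77.69164983] [445.78170871 -58.20231852  75.69813851] [467.09220328 -37.75627546  79.92622307]
side 53 [454.32676771 -47.37910568  77.13158722] [445.11410697 -59.74460641  72.11137403] [467.60823932 -37.24288154  81.66231763]
```

View pics/s3.png

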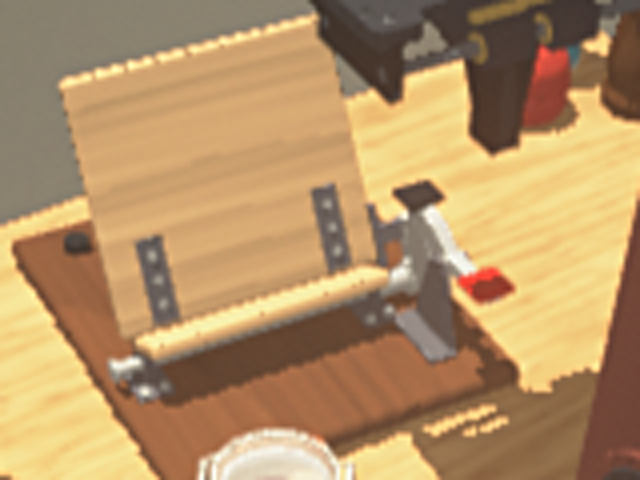

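The red pad is back at 78 mm (crop pixel (487,284)), so my press missed it. I'll compare the true fingertip position with the reported TCP.

Run:
```python
from h import *
s=read_state();print(s["position"])
for n in("scene","side"):
    c=np.load(n+"1.npz");P=pts(c);p=s["position"]
    d=R.from_quat(c["orientation"]).inv().apply(p-c["position"]);u=c["fx"]*d[0]/d[2]+c["cx"];v=c["fy"]*d[1]/d[2]+c["cy"]
    V=c["color"].max(-1)
    m=(np.linalg.norm(P[...,:2]-p[:2],axis=-1)<60)&(P[...,2]>100)&(V<110)
    q=P[m];print(n,"TCP px",u,v,"npts",len(q))
    vv,uu=np.nonzero(m)
    for lo in range(100,220,10):
        k=(q[:,2]>=lo)&(q[:,2]<lo+10)
        if k.sum()>3: print(lo,k.sum(),q[k].min(0).round(),q[k].max(0).round(),uu[k].min(),uu[k].max(),vv[k].max())
```

```text
[456.65016375 -50.55712661 139.22576605]
scene TCP px 313.02091783652196 207.3710426149165 npts 4899
170 34 [448. -58. 171.] [468. -40. 180.] 308 319 197
180 51 [445. -60. 180.] [469. -39. 190.] 308 320 194
190 50 [445. -57. 190.] [466. -37. 200.] 308 320 191
200 56 [445. -62. 200.] [467. -36. 210.] 307 322 186
210 63 [444. -61. 210.] [467. -33. 220.] 307 322 182
side TCP px 319.89954880765316 218.20130667413116 npts 2269
160 8 [449. -57. 165.] [457. -42. 170.] 318 324 214
170 24 [446. -54. 170.] [466. -40. 180.] 316 324 213
180 20 [446. -57. 180.] [469. -40. 189.] 316 325 211
190 23 [446. -56. 190.] [470. -39. 199.] 315 325 208
200 9 [444. -58. 200.] [451. -37. 207.] 318 326 206
```

The pictured fingertips end at about z = 167, while the TCP reads 139. So the true tip is about 28 mm above the reported TCP, while x and y agree. I'll go down allowing for this and watch the force.

>>> drive_tool:
  series: [-1,0,0,-0.3,0,0,0,-1,0,0,-0.3,0,0,0,-1,0,0,-0.1,0,0,0,-1,0,0,-0.05,0,0,0,-1,0,0,-0.02,0,0,0]

```text
t: 3.9
position: [451.9, -49.3, 42.8]
eef_rot: [0.999, -0.054, -0.004, -0.001]
wrist_force: [-5.8, 1.3, 4.1]
opening: 0.1
gripper_force: 2.9
```

>>> drive_tool:
  series: [-1,0,0,-0.02,0,0,0,-1,0,0,-0.02,0,0,0,-1,0,0,-0.02,0,0,0,-1,0,0,0,0,0,0]

```text
t: 4.23
position: [453.3, -49.6, 40.0]
eef_rot: [0.999, -0.054, -0.003, -0.001]
wrist_force: [-18.2, 3.5, 27.6]
opening: 0.3
gripper_force: 15.9
```

Run:
```python
from h import *
s=read_state();print(s["position"],s["wrist_force"])
ims=[]
for n,a,b in(("scene",170,250),("side",175,260)):
    c=camera(n);np.savez(n+"2.npz",**c);P=pts(c);h=cv2.cvtColor(c["color"],cv2.COLOR_RGB2HSV).astype(int)
    m=((h[...,0]<6)|(h[...,0]>174))&(h[...,1]>170)&(h[...,2]>90)&(abs(P[...,0]-456)<40)&(abs(P[...,1]+48)<40)&(P[...,2]<100)
    q=P[m];print(n,len(q),np.median(q,0),q.min(0),q.max(0))
    ims.append(cv2.resize(c["color"][a:a+90,b:b+100],(400,360),interpolation=cv2.INTER_CUBIC))
cv2.imwrite("pics/s4.png",np.hstack(ims)[:,:,::-1])
```

```text
[453.30087255 -49.64722408  40.02507465] [-18.20722546   3.52108803  27.59924223]
scene 26 [452.45714376 -39.17377528  60.10520898] [444.46486586 -58.28213044  56.30171791] [465.66097597 -34.78641332  66.04597403]
side 21 [455.48098605 -40.99950642  57.55836084] [445.50277709 -59.12565709  18.12499157] [493.38931301 -36.47353838  65.12236464]
```

View pics/s4.png

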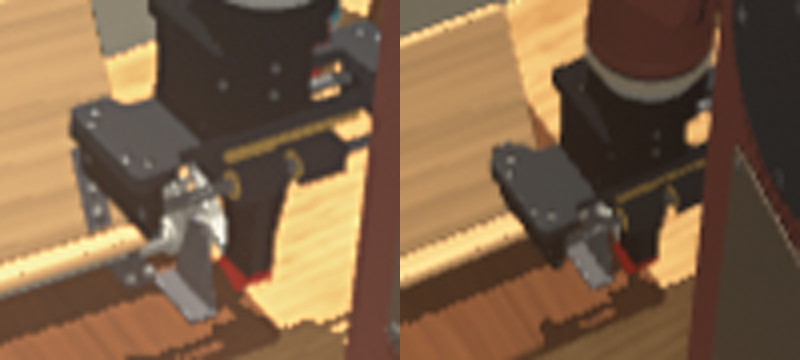

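The red pad is down at its stop (left crop around (235,275), top at 65 mm or lower, 28 N). Next I'll lift and move in front of the backrest.

>>> drive_tool:
  series: [-1,0,0,0.3,0,0,0,-1,0,0,0.3,0,0,0,-1,0,0,0.1,0,0,0,-1,0,0,0,0,0,0]

```text
t: 4.67
position: [459.1, -51.2, 127.1]
eef_rot: [0.999, -0.054, 0.004, 0.001]
wrist_force: [0.5, -0.1, 0.2]
opening: 0.4
gripper_force: 0.0
```

>>> drive_tool:
  series: [-1,0.15,0.16,0,0,0,0,-1,0.15,0.16,0,0,0,0,-1,0.15,0.16,0,0,0,0,-1,0.15,0.16,-0.05,0,0,0,-1,0.15,0.16,-0.05,0,0,0]

```text
t: 5.08
position: [546.2, 46.7, 109.4]
eef_rot: [0.999, -0.054, -0.0, -0.0]
wrist_force: [-0.6, -0.6, -0.3]
opening: 0.6
gripper_force: 0.0
```

Run:
```python
from h import *
s=read_state();print(s["position"],s["wrist_force"])
c=camera("scene");P=pts(c);h=cv2.cvtColor(c["color"],cv2.COLOR_RGB2HSV).astype(int)
m=((h[...,0]<6)|(h[...,0]>174))&(h[...,1]>170)&(h[...,2]>90)&(abs(P[...,0]-456)<40)&(abs(P[...,1]+48)<40)&(P[...,2]<100)
q=P[m];print(len(q),np.median(q,0),q.min(0),q.max(0))
p=s["position"];k=(np.linalg.norm(P[...,:2]-p[:2],axis=-1)<25)&(c["color"].max(-1)<110)&(P[...,2]>90)&(P[...,2]<200)
q=P[k];print("tip",len(q),q.min(0),q.max(0))
cv2.imwrite("pics/s5.png",cv2.resize(c["color"][150:270,190:350],(640,480),interpolation=cv2.INTER_CUBIC)[:,:,::-1])
```

```text
[546.19652029  46.7125026  109.35076421] [-0.58399198 -0.60361301 -0.25662283]
72 [455.06473007 -46.73386349  62.48663522] [445.35911908 -60.27546869  56.57831265] [465.16192175 -36.95423816  67.81222423]
tip 256 [531.45822826  33.38820289 136.09938548] [555.26658567  64.32974822 199.56384903]
```

View pics/s5.png

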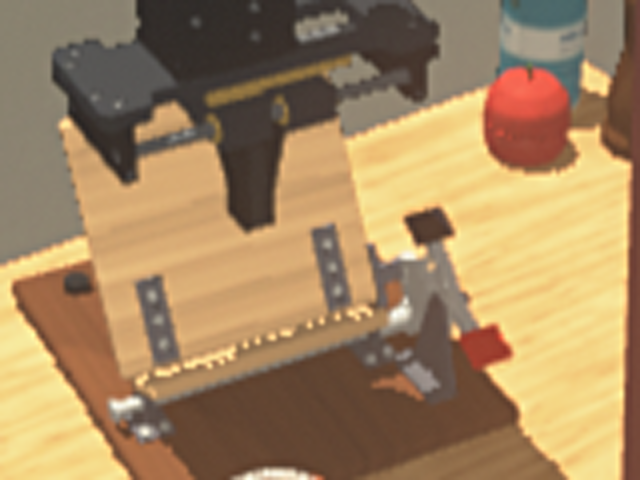

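The pawl is out: the red pad is at 62.5 mm, crop (487,347). The fingertips are in front of the panel's middle at crop (250,225). Next I'll push the back along its arc.

>>> drive_tool:
  series: [-1,0.2,-0.02,0,0,0,0,-1,0.13,-0.015,-0.025,0,0,0,-1,0.125,-0.015,-0.085,0,0,0,-1,0.08,-0.01,-0.06,0,0,0,-1,0.065,-0.01,-0.075,0,0,0]

```text
t: 5.55
position: [618.3, 37.5, 79.9]
eef_rot: [0.999, -0.054, -0.0, -0.0]
wrist_force: [0.3, 1.6, 2.7]
opening: 0.3
gripper_force: 1.1
```

>>> drive_tool:
  series: [-1,0.06,-0.01,-0.07,0,0,0,-1,0.055,-0.01,-0.08,0,0,0,-1,0.045,-0.005,-0.085,0,0,0,-1,0.04,-0.005,-0.09,0,0,0,-1,0.03,-0.005,-0.09,0,0,0]

```text
t: 5.97
position: [644.9, 33.0, 29.6]
eef_rot: [0.999, -0.054, -0.001, 0.0]
wrist_force: [-1.4, -0.1, 1.7]
opening: 0.6
gripper_force: 0.8
```

>>> drive_tool:
  series: [-1,0.02,0,-0.09,0,0,0,-1,0.01,0,-0.09,0,0,0,-1,0,0,-0.02,0,0,0,-1,0,0,0,0,0,0]

```text
t: 6.3
position: [648.7, 32.8, 10.7]
eef_rot: [0.999, -0.054, -0.001, 0.0]
wrist_force: [-14.6, -0.6, 27.8]
opening: 0.8
gripper_force: 13.4
```

>>> drive_tool:
  series: [-1,0,0,-0.02,0,0,0,-1,0,0,0,0,0,0,-1,0,0,0.3,0,0,0,-1,0,0,0.3,0,0,0,-1,0,0,0.3,0,0,0]

```text
t: 6.72
position: [648.2, 33.0, 113.0]
eef_rot: [0.999, -0.054, -0.001, 0.0]
wrist_force: [0.5, 0.3, 1.0]
opening: 0.4
gripper_force: 0.0
```

>>> drive_tool:
  series: [-1,-0.2,-0.15,0.1,0,0,0,-1,-0.2,-0.15,0,0,0,0,-1,-0.2,-0.15,0,0,0,0,-1,-0.2,-0.15,0,0,0,0,-1,-0.2,-0.15,0,0,0,0]

```text
t: 7.13
position: [527.9, -57.6, 124.5]
eef_rot: [0.999, -0.054, 0.0, 0.0]
wrist_force: [-0.6, 0.4, 0.3]
opening: 0.5
gripper_force: 0.0
```

```bash
cat > chk.py <<'E'
from h import *
import sys
s=read_state();print(s["t"],s["position"],s["wrist_force"])
c=camera("scene");P=pts(c);h=cv2.cvtColor(c["color"],cv2.COLOR_RGB2HSV).astype(int);H,S,V=h[...,0],h[...,1],h[...,2]
m=((H<6)|(H>174))&(S>170)&(V>90)&(abs(P[...,0]-456)<50)&(abs(P[...,1]+48)<50)&(P[...,2]<100)
q=P[m];print("red",len(q),np.median(q,0),q.min(0),q.max(0))
m=(V<90)&(abs(P[...,0]-525)<35)&(abs(P[...,1]+56)<30)&(P[...,2]>80)&(P[...,2]<115)
q=P[m];print("black",len(q),np.median(q,0),q.min(0),q.max(0)) if len(q) else 0
for x in (60,100,150):
  o=np.array([544+.993*x,47-.117*x]);q=P[np.linalg.norm(P[...,:2]-o,axis=-1)<12];q=q[q[:,2]<80];print("panel z",x,np.median(q[:,2]),len(q))
cv2.imwrite(sys.argv[1],cv2.resize(c["color"][130:310,130:350],(733,600),interpolation=cv2.INTER_CUBIC)[:,:,::-1])
E
python3 chk.py pics/s6.png
```

```text
7.1333 [527.85227705 -57.60837143 124.47374349] [-0.61703706  0.39286543  0.30213889]
red 76 [454.88588952 -46.65758503  62.32835599] [444.35745986 -59.51722435  55.71304603] [466.11289691 -35.04103879  67.97488464]
black 32 [522.59621236 -57.86747303 104.78818281] [512.00334652 -66.87033604 100.25211042] [528.89878637 -46.31001122 108.56502231]
panel z 60 33.47419953562337 88
panel z 100 33.23724529887102 79
panel z 150 33.18857668129215 68
```

View pics/s6.png

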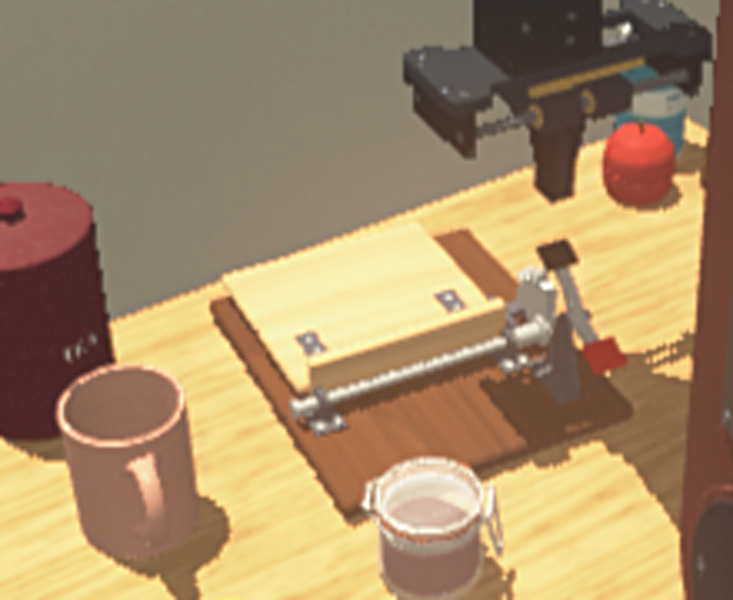

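The back lies flat (face at 33 mm) with the pawl still out. The black pad is at (522,-57,104), crop (557,255), under the fingertips. Now I'll press it.

>>> drive_tool:
  series: [-1,-0.01,0,-0.3,0,0,0,-1,0,0,-0.08,0,0,0,-1,0,0,-0.05,0,0,0,-1,0,0,-0.04,0,0,0,-1,0,0,-0.04,0,0,0]

```text
t: 7.6
position: [531.2, -57.7, 65.5]
eef_rot: [0.999, -0.054, 0.003, 0.001]
wrist_force: [-1.1, 0.6, 33.1]
opening: 0.2
gripper_force: 16.9
```

>>> drive_tool:
  series: [-1,0,0,-0.02,0,0,0,-1,0,0,-0.01,0,0,0,-1,0,0,0,0,0,0]

```text
t: 7.85
position: [531.4, -57.8, 65.4]
eef_rot: [0.999, -0.054, 0.003, 0.001]
wrist_force: [-7.6, 1.9, 31.4]
opening: 0.1
gripper_force: 15.6
```

It has stopped firmly at the expected height, so I'll raise and check.

>>> drive_tool:
  series: [-1,0,0,0.3,0,0,0,-1,0,0,0.3,0,0,0,-1,0,-0.1,0.3,0,0,0,-1,0,-0.1,0.3,0,0,0,-1,0,0,0,0,0,0]

```text
t: 8.27
position: [532.2, -83.6, 212.3]
eef_rot: [0.998, -0.054, 0.006, 0.002]
wrist_force: [0.8, -0.2, 1.2]
opening: 0.8
gripper_force: 0.0
```

```bash
python3 chk.py pics/s7.png
```

```text
8.2667 [532.19733153 -83.58630237 212.26323126] [ 0.79765903 -0.16807605  1.22951604]
red 58 [454.6584191  -47.38798149  78.11027105] [444.35253175 -60.57696329  75.71342912] [465.83809249 -35.70640174  81.55556734]
black 4 [531.66400675 -57.34407494  90.18377251] [522.32847723 -64.77485802  89.23503665] [540.91861958 -49.82030544  91.21779515]
panel z 60 32.565119739398085 86
panel z 100 32.7663136399849 83
panel z 150 32.845823620536066 70
```

View pics/s7.png

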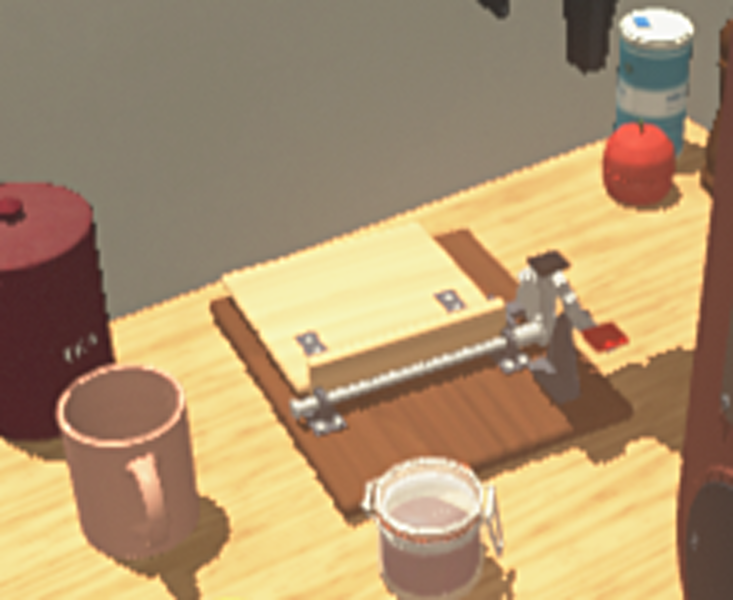

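The pawl is in (red pad at 78 mm, black pad at about 90 mm), the back is flat and the arm is clear. Handing in.

```bash
python3 -c "
from station import *
print(close_job())"
```

```text
the job is handed in; nothing more can be done
None
```

The recipe stand is folded flat and the pawl is locked in behind the last tooth. The mug, jar and timer look unmoved, the arm is clear, and I handed the job in at about 8.3 s; no verdict came back.

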